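Set up a laundry cart's axle for greasing and pick out the full grease tin

ROBOT

A 6-joint arm with a two-finger parallel gripper is mounted at the origin on the work surface. World frame = base frame: x ahead of the robot, y to its left, z up, the work surface at z = 0. Lengths are in m, angles in rad, forces in N, time in s.
With the tool pointing down it reaches from about 0.225 to 0.875 m from the base axis. Payload 3.4 kg.
Tool frame: the origin (TCP) lies at the very end of the fingers, on their centre line; the grasp point (between the pads) lies behind it (manip.grasp_offset is the z of the grasp point in the tool frame, in m); z points along the fingers, y is the line along which they close (so a half turn about z gives the same grasp; the last joint's range is limited). The gripper opens to 85 mm and grips with 20 to 120 N. Pads are 22 mm wide; open, the fingers measure 114 mm over their backs; the gripper's body (76 mm by 85 mm) begins 54 mm behind the grasp point. The pads swing forward as they close: fully open they stand 13 mm farther back than shut.
Start: joints at [-1.31, 0.276, 1.505, -0, 1.361, -0.121], TCP at [0.214, -0.534, 0.231] pointing down, gripper open.
Joint ranges: [-2.89, 2.89], [-0.75, 2.08], [0.22, 2.7], [-1.18, 4.32], [0.11, 2.71], [-2.7, 2.7]. Speed limits (rad/s): [2.57, 2.57, 3.14, 3.14, 3.14, 3.14].

INTERFACE

Orientations are given as a unit quaternion [w, x, y, z].
In Python, from rig import manip gives the robot as it stands.
- The arm moves only by the shell command python3 -m pendant 'ROWS' [FORCE]. ROWS is JSON, a list of rows, each an object of numbers: "dx", "dy", "dz": the shift along the tool's x, y, z in m; "rx", "ry", "rz": the turn, a rotation vector about the tool's x, y, z in degrees; "hand": the finger opening in m, from 0 to 0.0854. In form: [{"dx": .., "dy": .., "dz": .., "rx": .., "ry": .., "rz": .., "hand": ..}, ...]. A call has 1 to 12 rows; each row shifts and turns the commanded pose from where the row before left it, along the tool's axes as they then stand; what a row does not reach is not made up. A row lasts 1/12 s, in which the tool goes at most 41.7 mm and 7.16 degrees, less where a joint would pass 70% of its speed; a pose out of reach is approached as far as the arm can. A call is refused whole if a number of a shift passes 0.0417 or a number of a turn 7.16, either way. A call with a gripper value outside its range is refused whole. The fingers move at their own pace and stop on an object; FORCE is the grip in N (left out, the last holds). Time passes only in rows, so rows that do not move let the fingers close. It gives the time, the measured TCP pose, the force, the opening and the grip force at its end, in the units of the state.
- manip.get_state(): the state, without advancing time (a new reading comes with each control period).
- manip.get_image(name): name is "side" or "top" or "wrist"; returns a dict with "frame" (480x640x3 uint8, red, green, blue), "fx", "fy", "cx", "cy" (pixels), "position" and "attitude" of the camera in the world; the wrist camera has in their place "mount" (4x4, takes a point from camera to tool coordinates, whose origin is the TCP and whose axes are the flange's). Camera axes: x right, y up, looking along -z (the intrinsics and any distortion apply to the point x, -y, -z); pixel columns grow to the right and rows downward; lengths in m; the calibration is good to about 2 mm. The wrist camera is an equidistant fisheye: a pixel r from the principal point sees the ray r / f radians off the axis. A picture is of the moment at which its call begins: read the wrist's pose just before it. There is no depth.
- manip.sign_off(): hands the job in; it is judged then, once.
The state is a dict: "clock": time; "qpos": joint angles; "qd": joint speeds; "effort": joint torques, N m; "position": TCP position; "ee_rot": TCP orientation; "contact_force": force on the tool from outside, world axes, zero at the start; "moment": the same for the moment, N m; "width": finger opening in m; "gripper_force": force on a finger pad.
Only numpy, scipy, OpenCV 4.12 (cv2) and the standard library are available. Lean on these libraries where they do the work, as an engineer would, in place of code of your own. Each camera call takes 0.05 s, during which the arm holds its last target. There are 200 camera calls.

TASK

I am about to grease this laundry cart axle: lay it level in both V-blocks of the blue stand, brass collars outside the blocks, and let go of it. Then heft the three identical grease tins in the red tray to find the heaviest by feel, and finish while holding that one up for me, upright and still, its bottom at least 10 cm above the bench. Leave the two lighter tins standing in the tray, tip no tin over, and do not disturb the wheel, spanner, brush or detergent bottle.

Things in the scene. Friction and masses are not known exactly. Their poses are not given: they have to be found in the camera images.
- axle: round steel axle, 22 mm diameter, 300 mm long, 0.75 kg, with two brass hexagonal collars (34 mm across flats, 14 mm thick) centred 95 mm either side of the middle; it starts on the bench on collar flats, axis 17 mm up. Origin on the axis at mid-length (centre of mass); x along the axle. Grip the bare shaft at the middle
- stand: fixed blue plate, 110 (x) x 200 (y) x 10 mm, with two steel V-blocks, 60 (x) x 30 (y) mm, centred 60 mm either side of the middle along y (90 mm clear between). 90 degree notches run along y, open upward: bottoms 40 mm, block tops 60 mm above the bench, 40 mm wide. Origin: centre of underside. A seated axle lies along y, axis 55.6 mm up, 13 mm play each way between collars and blocks
- tray: fixed shallow red plastic tray, 260 mm (x) by 320 mm (y), walls 4 mm thick and 18 mm high, floor 4 mm thick; origin at the centre of its underside on the bench
- tin_a: one of three identical-looking closed grease tins, 62 mm diameter, 115 mm tall, green with yellow band, upright in the red tray; origin at the centre of its underside, z up its axis. 0.09 to 0.46 kg; the fullest, which can only be felt, is at least 0.15 kg heavier than the others; any of the three may be it. Centres at least 110 mm apart; a 20 N grip holds it
- tin_b: one of three identical-looking closed grease tins, 62 mm diameter, 115 mm tall, green with yellow band, upright in the red tray; origin at the centre of its underside, z up its axis. 0.09 to 0.46 kg; the fullest, which can only be felt, is at least 0.15 kg heavier than the others; any of the three may be it. Centres at least 110 mm apart; a 20 N grip holds it
- tin_c: one of three identical-looking closed grease tins, 62 mm diameter, 115 mm tall, green with yellow band, upright in the red tray; origin at the centre of its underside, z up its axis. 0.09 to 0.46 kg; the fullest, which can only be felt, is at least 0.15 kg heavier than the others; any of the three may be it. Centres at least 110 mm apart; a 20 N grip holds it
- wheel: bystander: a cart wheel, grey hub and black tyre, 100 mm in diameter, 36 mm high, lying flat on the bench; origin at the centre of its underside
- spanner: bystander: a steel spanner, 180 mm long, lying on the far side of the bench
- brush: bystander: a grease brush, 160 mm long, lying in front of the robot
- detergent: bystander: a white detergent bottle with a blue cap, 68 mm in diameter, 190 mm tall, standing beyond the tray; origin at the centre of its underside
Not all that is in view belongs to the job. Leave any black or purple look-alike of the tin_a alone.

How it is judged:
By the outcome, as a careful person would: the job done as asked, in the order asked, and still so for the second after the job is handed in, while the arm keeps its last pose, push and grip.
It also fails if it takes over 72 s, if anything falls off the work surface, if the arm or the gripper's body presses on something with over 40 N, if the wrist force passes 120 N, or if a joint passes its speed limit or range.

## Working session

There is one attempt and no reset: what is moved stays moved. The work goes in short steps, Python scripts to look and compute and a shell command to move; the robot and the scene stay as the last step left them, time stands still between calls to the robot, and variables do not carry over. Pictures are saved under pics/ and viewed, at most 10 in all, crops included, and the job is handed in when it is done.

```bash
mkdir -p pics; ls; python3 - <<'E'
from rig import manip
import cv2,json
s=manip.get_state()
print({k:(v if not hasattr(v,'tolist') else v.tolist()) for k,v in s.items()}, manip.grasp_offset)
for n in("top","side"):
    d=manip.get_image(n); cv2.imwrite(f"pics/{n}0.png",d['frame'][:,:,::-1])
    print(n,{k:(v.tolist() if hasattr(v,'tolist') else v) for k,v in d.items() if k!='frame'})
E
```

```text
pics
{'clock': 0.0, 'qpos': [-1.310014033806732, 0.2765939266697192, 1.5061594824431022, -7.010678498112167e-06, 1.3606965036506553, -0.12098549785017858], 'qd': [0.00045510294086574044, -0.0006462278256699034, -0.0012646100173861724, -0.00048774164281163495, 0.003341678095428535, -0.0015028076031514592], 'effort': [-0.0003024265697604278, -41.677340269088745, -24.580146074295044, -0.00010092202956002438, 0.010777237184811383, 5.626204568898174e-07], 'position': [0.2140827250777268, -0.5330773396724019, 0.23042982560688002], 'ee_rot': [-0.0009261224473848792, 0.9818363573635971, 0.18972744923856696, -6.827607484116435e-05], 'contact_force': [-0.24907148119036332, -0.5462964146345106, 0.3735934537527313], 'moment': [-0.03672340103283903, 0.009398510471147248, 0.025107881970932562], 'gripper_force': 0.0, 'width': 0.08553864994579409} -0.0187
top {'fx': 453.91059804077395, 'fy': 453.91059804077395, 'cx': 320.9233894181, 'cy': 247.42820504041012, 'position': [0.40102783323102587, -0.02415855554140405, 1.1124959318595002], 'attitude': [-0.7010013996458336, -0.046997819725298394, 0.04822155498592532, 0.7099738898511618]}
side {'fx': 618.0303627244294, 'fy': 618.0303627244294, 'cx': 323.6962972574477, 'cy': 238.70339351387818, 'position': [0.349173056275791, -1.5350067461443757, 0.967810535410538], 'attitude': [0.8694198694552553, 0.4896754464502739, -0.03859830925145649, -0.05326554480206605]}
```

View pics/top0.png

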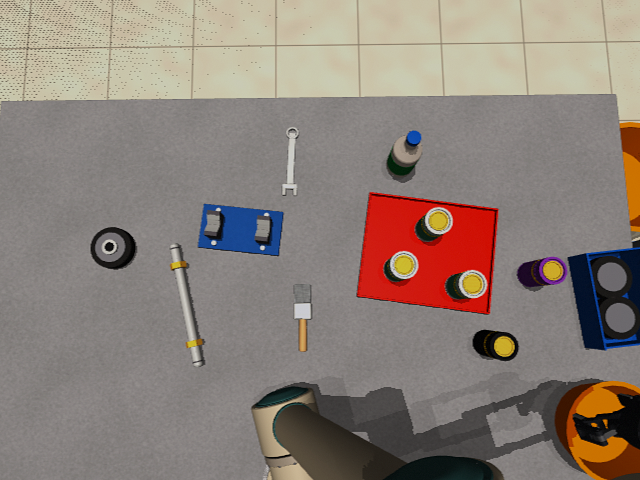

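View pics/side0.png

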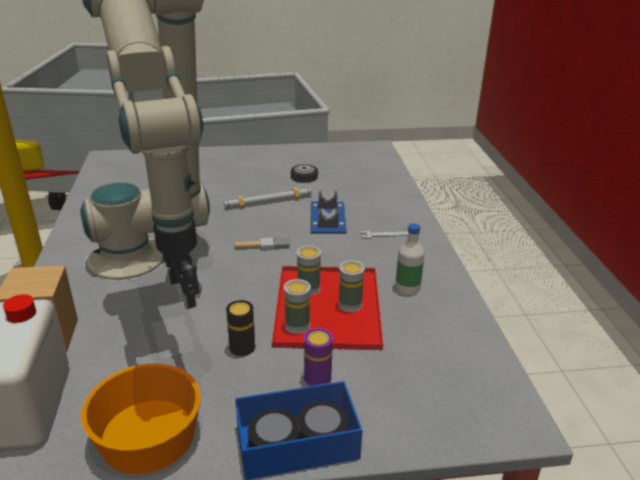

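The top view shows the axle from (176,245) to (197,365), with its collars at (178,265) and (194,343). The blue stand is centred near (241,230), and the green tins' lids are at (438,220), (403,265) and (471,284). The side view shows the same things: axle (225,205)–(312,192), stand (328,212), tins (309,253), (352,268), (297,288). I'll segment the collars, lids and stand, then triangulate them.

```bash
cat > h.py <<'E'
import numpy as np, cv2
from scipy.spatial.transform import Rotation as R
from scipy.optimize import least_squares
def rot(q): return R.from_quat([q[1],q[2],q[3],q[0]])
class Cam:
    def __init__(s,fx,c,p,q): s.f=fx;s.c=np.array(c);s.p=np.array(p);s.R=rot(q)
    def ray(s,uv):
        x,y=(np.array(uv)-s.c)/s.f; d=s.R.apply([x,-y,-1]); return d/np.linalg.norm(d)
    def plane(s,uv,z): d=s.ray(uv); return s.p+d*(z-s.p[2])/d[2]
    def proj(s,P):
        v=s.R.inv().apply(np.array(P)-s.p); return s.c+s.f*np.array([v[0],-v[1]])/-v[2]
top=Cam(453.91059804,[320.92338942,247.42820504],[0.40102783,-0.02415856,1.11249593],[-0.7010014,-0.04699782,0.04822155,0.70997389])
side=Cam(618.03036272,[323.69629726,238.70339351],[0.34917306,-1.53500675,0.96781054],[0.86941987,0.48967545,-0.03859831,-0.05326554])
def tri(rays):
    A=sum(np.eye(3)-np.outer(d,d) for p,d in rays); b=sum((np.eye(3)-np.outer(d,d))@p for p,d in rays)
    X=np.linalg.solve(A,b); return X,[np.linalg.norm((np.eye(3)-np.outer(d,d))@(X-p))*1e3 for p,d in rays]
def blobs(img,lo,hi,minA=15):
    m=cv2.inRange(cv2.cvtColor(img,cv2.COLOR_BGR2HSV),lo,hi)
    n,l,st,ce=cv2.connectedComponentsWithStats(m)
    return [(ce[i].round(1).tolist(),int(st[i][4])) for i in range(1,n) if st[i][4]>=minA],l
E
python3 - <<'E'
from h import *
t=cv2.imread('pics/top0.png');s=cv2.imread('pics/side0.png')
for n,i in(('top',t),('side',s)):
    print(n,'yellow',blobs(i,(18,120,90),(32,255,255))[0]); print(n,'blue',blobs(i,(105,150,60),(125,255,255),80)[0])
a=cv2.resize(t[190:375,80:290],None,fx=3,fy=3,interpolation=2); cv2.imwrite('pics/ct.png',a)
b=cv2.resize(s[155:240,215:350],None,fx=5.5,fy=5.5,interpolation=2); cv2.imwrite('pics/cs.png',b)
E
```

```text
top yellow [([438.1, 220.3], 292), ([403.7, 264.6], 298), ([177.5, 264.4], 78), ([552.2, 270.1], 296), ([472.2, 283.7], 304), ([302.2, 335.4], 76), ([503.8, 346.0], 343), ([193.3, 343.0], 79)]
top blue [([413.6, 137.1], 152), ([241.9, 230.1], 2495), ([607.7, 299.9], 661)]
side yellow [([16.9, 201.1], 3017), ([28.7, 154.1], 669), ([296.1, 192.8], 34), ([240.9, 201.5], 36), ([308.4, 252.0], 109), ([351.5, 267.3], 123), ([57.9, 268.2], 21), ([308.7, 268.6], 40), ([54.2, 277.2], 20), ([14.8, 281.3], 79), ([34.2, 279.7], 29), ([29.9, 285.2], 51), ([48.9, 284.1], 27), ([296.9, 287.0], 147), ([351.3, 284.8], 43), ([44.0, 291.1], 17), ([7.8, 293.1], 37), ([239.2, 308.3], 233), ([297.1, 305.1], 60), ([240.7, 327.4], 48), ([318.1, 337.5], 208), ([317.4, 358.5], 36), ([138.3, 425.0], 3111)]
side blue [([293.5, 435.0], 5679)]
```

View pics/ct.png

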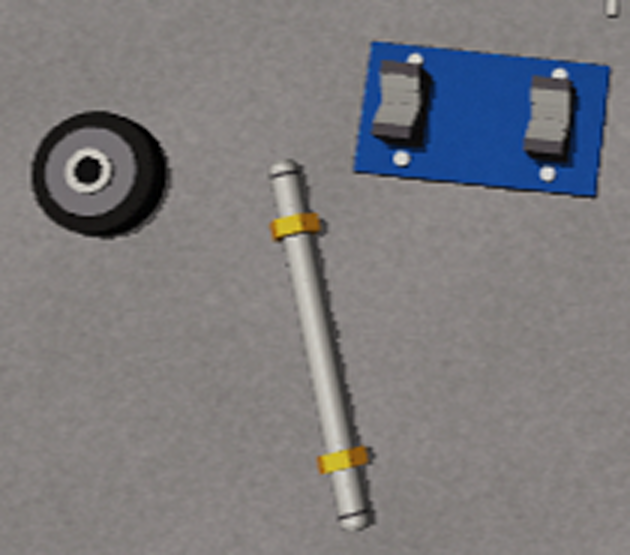

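View pics/cs.png

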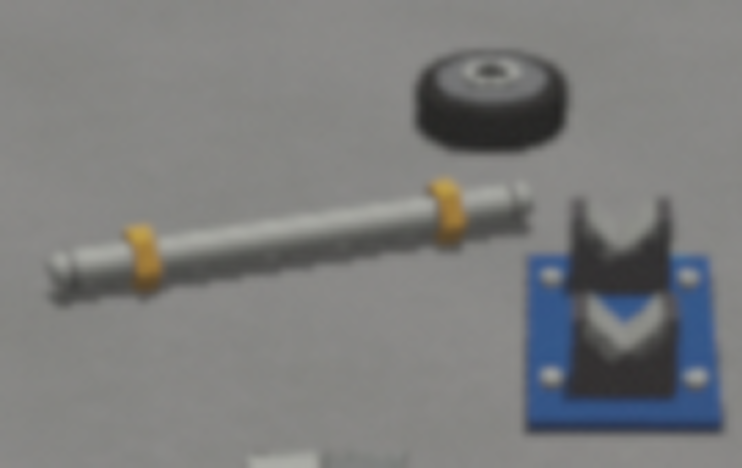

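Top crop, plate corners: (372,42), (609,66), (597,197), (355,172). The side crop shows the near notch bottom at about (622,355) and the far one at (620,252). It also shows plate corners (530,255), (708,255), (721,432), (527,428).

```bash
python3 - <<'E'
from h import *
T=lambda u,v:(top.p,top.ray((u,v))); S=lambda u,v:(side.p,side.ray((u,v)))
np.set_printoptions(precision=4,suppress=True)
def show(n,a,b): X,e=tri([T(*a),S(*b)]); print(n,X,np.round(e,1)); return X
# axle ends and collars
c1=show('collar far',(177.5,264.4),(296.1,192.8)); c2=show('collar near',(193.3,343),(240.9,201.5))
print('mid',(c1+c2)/2,'len',np.linalg.norm(c1-c2),'yaw',np.degrees(np.arctan2(*(c1-c2)[1::-1])))
ct=lambda u,v:(80+(u+.5)/3-.5,190+(v+.5)/3-.5); cs=lambda u,v:(215+(u+.5)/5.5-.5,155+(v+.5)/5.5-.5)
e1=show('end far',ct(284,165),cs(525,198)); e2=show('end near',ct(354,521),cs(60,272)); print((e1+e2)/2,np.linalg.norm(e1-e2))
for z in (.017,):
  a,b=top.plane(ct(284,165),z),top.plane(ct(354,521),z); print('top ends',(a+b)/2,np.linalg.norm(a-b),np.degrees(np.arctan2(*(a-b)[1::-1])))
# stand corners (x+ = image up in top; y+ = left)
TC=[(372,42),(609,66),(597,197),(355,172)]; SC=[(708,255),(721,432),(527,428),(530,255)]
P=np.array([show('corner',ct(*a),cs(*b)) for a,b in zip(TC,SC)]); print('tri ctr',P.mean(0))
Q=np.array([top.plane(ct(*a),.01) for a in TC]); print('top ctr',Q.mean(0)); 
d=(Q[0]-Q[1]+Q[3]-Q[2])/2; print('len',np.linalg.norm(d),'yaw y',np.degrees(np.arctan2(-d[0],d[1])))
Q2=np.array([side.plane(cs(*a),.01) for a in SC]); print('side ctr',Q2.mean(0))
d=(Q2[0]-Q2[1]+Q2[3]-Q2[2])/2; print('len',np.linalg.norm(d),'yaw y',np.degrees(np.arctan2(-d[0],d[1])))
# tin lids
for a,b in (((438.1,220.3),(351.5,267.3)),((403.7,264.6),(308.4,252.0)),((472.2,283.7),(296.9,287))): X=show('tin',a,b); print(top.plane(a,.115))
X=top.plane((407,165),0.0);print('det',X)
E
```

```text
collar far [0.5128 0.3193 0.0221] [0.9 0.9]
collar near [0.3269 0.2767 0.0216] [1.6 1.6]
mid [0.4199 0.298  0.0219] len 0.1907029316015511 yaw 12.919440736208868
end far [0.5609 0.3279 0.0236] [1. 1.]
end near [0.2785 0.2656 0.0206] [0.1 0.1]
[0.4197 0.2968 0.0221] 0.2892242106161814
top ends [0.4194 0.2983 0.017 ] 0.28994164011739926 12.656215166959413
corner [0.6645 0.262  0.0128] [1.3 1.3]
corner [0.6422 0.067  0.0051] [0.1 0.1]
corner [0.5336 0.0766 0.0086] [1.2 1.2]
corner [0.5569 0.2735 0.0126] [1.9 1.9]
tri ctr [0.5993 0.1698 0.0098]
top ctr [0.5981 0.17   0.01  ]
len 0.19820807821637007 yaw y -6.634699813234047
side ctr [0.6004 0.1699 0.01  ]
len 0.2081289065863457 yaw y -7.020537042621536
tin [ 0.5942 -0.2885  0.1195] [0.9 0.9]
[ 0.5942 -0.2896  0.115 ]
tin [ 0.4961 -0.208   0.1201] [0.9 0.9]
[ 0.4957 -0.2089  0.115 ]
tin [ 0.4526 -0.3563  0.1194] [1.1 1.1]
[ 0.4517 -0.3577  0.115 ]
det [ 0.76  -0.248  0.   ]
```

The heights agree with the text: lids at 0.1195, the axle about 0.02 up and the plate top about 0.01. The poses are:

| Object | Position (x, y) | Yaw |
|---|---|---|
| Axle | (0.4197, 0.298) | 12.8° |
| Stand | (0.599, 0.170) | y axis at 83.2° |

Next I'll work out the first move.

```bash
cat > go.py <<'E'
import sys
from h import *
from rig import manip
# usage: go.py x y z yaw_deg : tool turn needed, then tool-frame shift after the turn
x,y,z,w=map(float,sys.argv[1:5]); s=manip.get_state(); r=rot(s['ee_rot']); p=np.array(s['position'])
cur=np.degrees(np.arctan2(*r.as_matrix()[1::-1,0])); w=cur+(w-cur+90)%180-90
g=R.from_matrix(np.array([[np.cos(np.radians(w)),np.sin(np.radians(w)),0],[np.sin(np.radians(w)),-np.cos(np.radians(w)),0],[0,0,-1]]).T.T)
print('clock',round(s['clock'],2),'p',p.round(4),'yaw',cur.round(1),'F',np.round(s['contact_force'],1),'width',round(s['width'],4))
print('turn deg',(r.inv()*g).as_rotvec(degrees=True).round(2)); d=g.inv().apply(np.array([x,y,z])-p); print('shift mm',(d*1e3).round(1),'rows',(np.linalg.norm(d)/.0417).round(1))
E
python3 go.py 0.4197 0.298 0.12 12.8
```

```text
clock 0.1 p [ 0.2141 -0.5331  0.2305] yaw 21.9 F [ 0.2  0.9 -0.2] width 0.0853
turn deg [-0.1  -0.    9.07]
shift mm [ 384.6 -764.9  110.5] rows 20.7
```

```bash
python3 -m pendant '[{"rz":4.5},{"rz":4.57},{"dx":0.0175,"dy":-0.0348},{"dx":0.0175,"dy":-0.0348},{"dx":0.0175,"dy":-0.0348},{"dx":0.0175,"dy":-0.0348},{"dx":0.0175,"dy":-0.0348},{"dx":0.0175,"dy":-0.0348},{"dx":0.0175,"dy":-0.0348},{"dx":0.0175,"dy":-0.0348},{"dx":0.0175,"dy":-0.0348},{"dx":0.0175,"dy":-0.0348}]'
python3 -m pendant '[{"dx":0.0175,"dy":-0.0348},{"dx":0.0175,"dy":-0.0348},{"dx":0.0175,"dy":-0.0348},{"dx":0.0175,"dy":-0.0348},{"dx":0.0175,"dy":-0.0348},{"dx":0.0175,"dy":-0.0348},{"dx":0.0175,"dy":-0.0348},{"dx":0.0175,"dy":-0.0348},{"dx":0.0175,"dy":-0.0348},{"dx":0.0175,"dy":-0.0348},{"dx":0.0175,"dy":-0.0348},{"dx":0.0175,"dy":-0.0348}]'
python3 go.py 0.4197 0.298 0.15 12.8
```

```text
clock 0.1 p [ 0.2141 -0.5331  0.2305] yaw 21.9 F [ 0.2  0.9 -0.2] width 0.0853
turn deg [-0.1  -0.    9.07]
shift mm [ 384.6 -764.9   80.5] rows 20.6invalid input
invalid input
```

```bash
python3 -m pendant '[{"dx":0,"dy":0,"dz":0,"rx":0,"ry":0,"rz":4.5,"hand":0.085},{"dx":0,"dy":0,"dz":0,"rx":0,"ry":0,"rz":4.57,"hand":0.085}]'; python3 go.py 0.4197 0.298 0.15 12.8
```

```text
clock: 0.27
position: [0.2142, -0.5333, 0.2307]
ee_rot: [-0.001, 0.994, 0.11, -0.0]
contact_force: [0.3, -0.5, 0.7]
width: 0.0851
gripper_force: 0.0
clock 0.27 p [ 0.2142 -0.5333  0.2307] yaw 12.6 F [ 0.3 -0.5  0.7] width 0.0851
turn deg [-0.07  0.   -0.21]
shift mm [ 384.6 -765.1   80.7] rows 20.6
```

```bash
python3 -m pendant '[{"dx":0.0175,"dy":-0.0348,"dz":0,"rx":0,"ry":0,"rz":0,"hand":0.085},{"dx":0.0175,"dy":-0.0348,"dz":0,"rx":0,"ry":0,"rz":0,"hand":0.085},{"dx":0.0175,"dy":-0.0348,"dz":0,"rx":0,"ry":0,"rz":0,"hand":0.085},{"dx":0.0175,"dy":-0.0348,"dz":0,"rx":0,"ry":0,"rz":0,"hand":0.085},{"dx":0.0175,"dy":-0.0348,"dz":0,"rx":0,"ry":0,"rz":0,"hand":0.085},{"dx":0.0175,"dy":-0.0348,"dz":0,"rx":0,"ry":0,"rz":0,"hand":0.085},{"dx":0.0175,"dy":-0.0348,"dz":0,"rx":0,"ry":0,"rz":0,"hand":0.085},{"dx":0.0175,"dy":-0.0348,"dz":0,"rx":0,"ry":0,"rz":0,"hand":0.085},{"dx":0.0175,"dy":-0.0348,"dz":0,"rx":0,"ry":0,"rz":0,"hand":0.085},{"dx":0.0175,"dy":-0.0348,"dz":0,"rx":0,"ry":0,"rz":0,"hand":0.085},{"dx":0.0175,"dy":-0.0348,"dz":0,"rx":0,"ry":0,"rz":0,"hand":0.085}]'
python3 -m pendant '[{"dx":0.0175,"dy":-0.0348,"dz":0,"rx":0,"ry":0,"rz":0,"hand":0.085},{"dx":0.0175,"dy":-0.0348,"dz":0,"rx":0,"ry":0,"rz":0,"hand":0.085},{"dx":0.0175,"dy":-0.0348,"dz":0,"rx":0,"ry":0,"rz":0,"hand":0.085},{"dx":0.0175,"dy":-0.0348,"dz":0,"rx":0,"ry":0,"rz":0,"hand":0.085},{"dx":0.0175,"dy":-0.0348,"dz":0,"rx":0,"ry":0,"rz":0,"hand":0.085},{"dx":0.0175,"dy":-0.0348,"dz":0,"rx":0,"ry":0,"rz":0,"hand":0.085},{"dx":0.0175,"dy":-0.0348,"dz":0,"rx":0,"ry":0,"rz":0,"hand":0.085},{"dx":0.0175,"dy":-0.0348,"dz":0,"rx":0,"ry":0,"rz":0,"hand":0.085},{"dx":0.0175,"dy":-0.0348,"dz":0,"rx":0,"ry":0,"rz":0,"hand":0.085},{"dx":0.0175,"dy":-0.0348,"dz":0,"rx":0,"ry":0,"rz":0,"hand":0.085},{"dx":0.0175,"dy":-0.0348,"dz":0,"rx":0,"ry":0,"rz":0,"hand":0.085},{"dx":0,"dy":0,"dz":0,"rx":0,"ry":0,"rz":0,"hand":0.085}]'
python3 go.py 0.4197 0.298 0.15 12.8
```

```text
clock: 1.18
position: [0.3167, -0.1158, 0.2312]
ee_rot: [0.0, 0.994, 0.111, 0.0]
contact_force: [0.4, -0.1, -0.2]
width: 0.085
gripper_force: 0.0
clock: 2.18
position: [0.4216, 0.3047, 0.2305]
ee_rot: [-0.002, 0.994, 0.114, 0.001]
contact_force: [0.5, 0.2, 0.1]
width: 0.0848
gripper_force: 0.0
clock 2.18 p [0.4216 0.3047 0.2305] yaw 13.1 F [0.5 0.2 0.1] width 0.0848
turn deg [-0.24 -0.13  0.26]
shift mm [-3.4  6.1 80.5] rows 1.9
```

```bash
python3 -m pendant '[{"dx":0,"dy":0,"dz":0,"rx":0,"ry":0,"rz":0,"hand":0.085},{"dx":-0.001,"dy":0.002,"dz":0.027,"rx":0,"ry":0,"rz":0,"hand":0.085},{"dx":-0.001,"dy":0.002,"dz":0.027,"rx":0,"ry":0,"rz":0,"hand":0.085},{"dx":-0.001,"dy":0.002,"dz":0.027,"rx":0,"ry":0,"rz":0,"hand":0.085},{"dx":0,"dy":0,"dz":0,"rx":0,"ry":0,"rz":0,"hand":0.085},{"dx":0,"dy":0,"dz":0,"rx":0,"ry":0,"rz":0,"hand":0.085}]'
python3 go.py 0.4197 0.298 0.15 12.8
python3 - <<'E'
from rig import manip
import cv2,json
s=manip.get_state(); d=manip.get_image('wrist'); cv2.imwrite('pics/w1.png',d['frame'][:,:,::-1])
c={k:(v.tolist() if hasattr(v,'tolist') else v) for k,v in d.items() if k!='frame'}; c['pos']=list(s['position']);c['rot']=list(s['ee_rot'])
json.dump(c,open('w1.json','w')); print(c)
E
```

```text
clock: 2.68
position: [0.4171, 0.29, 0.1495]
ee_rot: [0.001, 0.994, 0.111, -0.002]
contact_force: [0.3, 0.6, 0.7]
width: 0.0849
gripper_force: 0.0
clock 2.68 p [0.4171 0.29   0.1495] yaw 12.7 F [0.3 0.6 0.7] width 0.0849
turn deg [ 0.08  0.21 -0.08]
shift mm [ 4.3 -7.3 -0.5] rows 0.2
{'fx': 371.64829954431775, 'fy': 371.64829954431775, 'cx': 324.19925771633524, 'cy': 230.4255683720795, 'mount': [[0.0015088955827756258, 0.9623887919647903, 0.2716717437177969, 0.06986807005711226], [0.999998694039714, -0.001609423254215805, 0.0001472265338288806, 0.0011112276423326795], [0.0005789239878895551, 0.2716711667758227, -0.9623899635748892, -0.141766814838729], [0.0, 0.0, 0.0, 1.0]], 'pos': [np.float64(0.4171408008387634), np.float64(0.2899742592352818), np.float64(0.14951399319071768)], 'rot': [np.float64(0.0008709913468903473), np.float64(0.993839694771388), np.float64(0.11080961453312485), np.float64(-0.0017696886189570115)]}
```

View pics/w1.png

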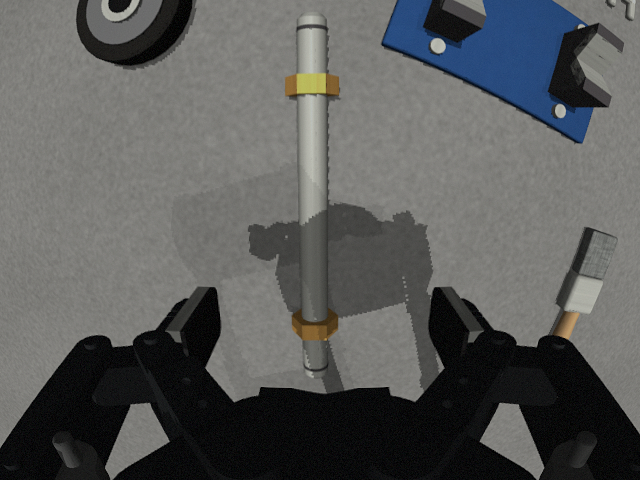

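The wrist view shows the axle near column 313: collars at (312,85) and (315,324), ends at (312,15) and (315,372).

```bash
cat >> h.py <<'E'
class Wrist:
    def __init__(s,c): s.c=np.array([c['cx'],c['cy']]);s.f=c['fx'];M=np.array(c['mount']);r=rot(c['rot']);s.R=r*R.from_matrix(M[:3,:3]);s.p=r.apply(M[:3,3])+np.array(c['pos'])
    def ray(s,uv):
        e=np.array(uv)-s.c; n=np.linalg.norm(e); t=n/s.f; return s.R.apply([np.sin(t)*e[0]/n,-np.sin(t)*e[1]/n,-np.cos(t)])
    def plane(s,uv,z): d=s.ray(uv); return s.p+d*(z-s.p[2])/d[2]
E
python3 - <<'E'
from h import *
import json
w=Wrist(json.load(open('w1.json'))); np.set_printoptions(precision=4,suppress=True)
a,b=w.plane((312,85),.022),w.plane((315,324),.022); print(a,b,(a+b)/2,np.linalg.norm(a-b),np.degrees(np.arctan2(*(a-b)[1::-1])))
a,b=w.plane((312.3,15),.017),w.plane((315,372),.017); print(a,b,(a+b)/2,np.linalg.norm(a-b),np.degrees(np.arctan2(*(a-b)[1::-1])))
for uv,st in (((312,85),(177.5,264.4)),((315,324),(193.3,343))): print(tri([(w.p,w.ray(uv)),(top.p,top.ray(st))]))
# stand: front edge corners of plate
print(w.plane((383,45),.01),w.plane((583,143),.01), [top.plane((80+(u+.5)/3-.5,190+(v+.5)/3-.5),.01) for u,v in((355,172),(597,197))])
E
python3 go.py .4197 .298 .05 12.8
```

```text
[0.5138 0.3196 0.022 ] [0.3304 0.2768 0.022 ] [0.4221 0.2982 0.022 ] 0.1882859523349915 13.121941390502714
[0.5671 0.3317 0.017 ] [0.2769 0.2654 0.017 ] [0.422  0.2986 0.017 ] 0.2976619429713876 12.86875048201843
(array([0.5129, 0.3196, 0.0214]), [np.float64(0.9194766237655021), np.float64(0.9194766237656005)])
(array([0.3258, 0.2772, 0.0157]), [np.float64(1.3723191565105202), np.float64(1.372319156510501)])
[0.5583 0.2756 0.01  ] [0.5381 0.079  0.01  ] [array([0.5554, 0.2742, 0.01  ]), array([0.5323, 0.0765, 0.01  ])]
clock 2.73 p [0.4186 0.2909 0.151 ] yaw 12.7 F [-0.7 -0.2  1.1] width 0.085
turn deg [ 0.01 -0.01 -0.06]
shift mm [  2.7  -6.6 101. ] rows 2.4
```

```bash
python3 -m pendant '[{"dx":0.004,"dy":-0.007,"dz":0,"rx":0,"ry":0,"rz":-0.15,"hand":0.085},{"dx":0,"dy":0,"dz":0.035,"rx":0,"ry":0,"rz":0,"hand":0.085},{"dx":0,"dy":0,"dz":0.035,"rx":0,"ry":0,"rz":0,"hand":0.085},{"dx":0,"dy":0,"dz":0.030,"rx":0,"ry":0,"rz":0,"hand":0.085},{"dx":0,"dy":0,"dz":0.0,"rx":0,"ry":0,"rz":0,"hand":0.085},{"dx":0,"dy":0,"dz":0,"rx":0,"ry":0,"rz":0,"hand":0.085}]'
python3 go.py .421 .2983 .008 12.9
```

```text
clock: 3.23
position: [0.4211, 0.2999, 0.0507]
ee_rot: [0.0, 0.994, 0.113, -0.0]
contact_force: [0.6, 0.6, 1.4]
width: 0.0853
gripper_force: 0.0
clock 3.23 p [0.4211 0.2999 0.0507] yaw 13.0 F [0.6 0.6 1.4] width 0.0853
turn deg [0.01 0.02 0.06]
shift mm [-0.5  1.5 42.7] rows 1.0
```

Good. I'll descend and grip.

```bash
python3 -m pendant '[{"dx":0,"dy":0.0015,"dz":0.022,"rx":0,"ry":0,"rz":0,"hand":0.085},{"dx":0,"dy":0,"dz":0.021,"rx":0,"ry":0,"rz":0,"hand":0.085},{"dx":0,"dy":0,"dz":0.0,"rx":0,"ry":0,"rz":0,"hand":0.085},{"dx":0,"dy":0,"dz":0.0,"rx":0,"ry":0,"rz":0,"hand":0.03},{"dx":0,"dy":0,"dz":0.0,"rx":0,"ry":0,"rz":0,"hand":0.01},{"dx":0,"dy":0,"dz":0.0,"rx":0,"ry":0,"rz":0,"hand":0.01},{"dx":0,"dy":0,"dz":0.0,"rx":0,"ry":0,"rz":0,"hand":0.01},{"dx":0,"dy":0,"dz":0.0,"rx":0,"ry":0,"rz":0,"hand":0.01},{"dx":0,"dy":0,"dz":0.0,"rx":0,"ry":0,"rz":0,"hand":0.01},{"dx":0,"dy":0,"dz":0.0,"rx":0,"ry":0,"rz":0,"hand":0.01},{"dx":0,"dy":0,"dz":0.0,"rx":0,"ry":0,"rz":0,"hand":0.01}]' 60
python3 go.py .421 .2983 .008 12.9
```

```text
clock: 4.15
position: [0.4217, 0.2989, 0.0086]
ee_rot: [-0.001, 0.994, 0.113, 0.001]
contact_force: [-1.2, 1.4, 7.5]
width: 0.0199
gripper_force: 58.4
clock 4.15 p [0.4217 0.2989 0.0086] yaw 12.9 F [-1.2  1.4  7.5] width 0.0199
turn deg [-0.08 -0.13  0.03]
shift mm [-0.8  0.4  0.6] rows 0.0
```

```bash
python3 -m pendant '[{"dx":0,"dy":0,"dz":-0.015,"rx":0,"ry":0,"rz":0,"hand":0.01},{"dx":0,"dy":0,"dz":-0.03,"rx":0,"ry":0,"rz":0,"hand":0.01},{"dx":0,"dy":0,"dz":-0.035,"rx":0,"ry":0,"rz":0,"hand":0.01},{"dx":0,"dy":0,"dz":-0.035,"rx":0,"ry":0,"rz":0,"hand":0.01},{"dx":0,"dy":0,"dz":-0.025,"rx":0,"ry":0,"rz":0,"hand":0.01},{"dx":0,"dy":0,"dz":0,"rx":0,"ry":0,"rz":0,"hand":0.01},{"dx":0,"dy":0,"dz":0,"rx":0,"ry":0,"rz":0,"hand":0.01}]' 80
python3 go.py .599 .170 .15 83.2
python3 - <<'E'
from rig import manip
import cv2,json
print(manip.get_state()['moment'])
s=manip.get_state(); d=manip.get_image('wrist'); cv2.imwrite('pics/w2.png',d['frame'][:,:,::-1])
c={k:(v.tolist() if hasattr(v,'tolist') else v) for k,v in d.items() if k!='frame'}; c['pos']=list(s['position']);c['rot']=list(s['ee_rot'])
json.dump(c,open('w2.json','w'))
E
```

```text
clock: 4.73
position: [0.421, 0.2979, 0.1472]
ee_rot: [-0.0, 0.994, 0.113, 0.001]
contact_force: [0.5, 0.3, -7.6]
width: 0.0188
gripper_force: 79.5
clock 4.73 p [0.421  0.2979 0.1472] yaw 13.0 F [ 0.5  0.3 -7.6] width 0.0188
turn deg [ 3.000e-02 -6.000e-02 -7.024e+01]
shift mm [-106.   191.9   -2.8] rows 5.3
[-0.03769054  0.04491259  0.01608925]
```

View pics/w2.png

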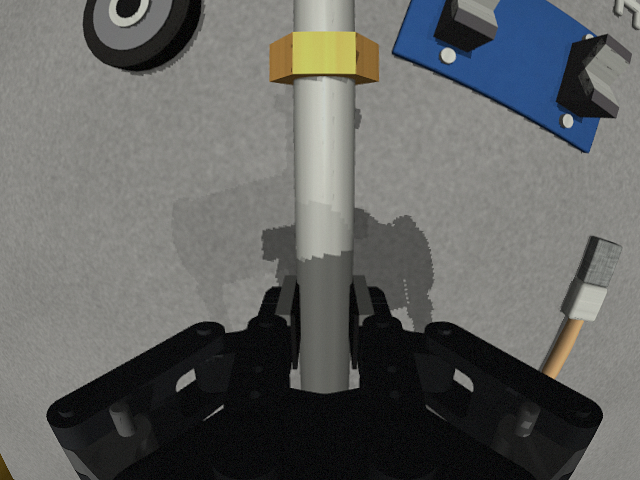

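The wrist view shows the axle gripped and level at column 325, with the far collar's top flat at (324,54), rows 32–76. I'll compute its offset along the hand and refine the stand pose from this view: plate front corners at (393,53) and (589,152).

```bash
python3 - <<'E'
from h import *
import json
c=json.load(open('w2.json'));w=Wrist(c); np.set_printoptions(precision=4,suppress=True)
r=rot(c['rot'])
for uv in ((324,32),(324,76),(324,54)):
  P=w.plane(uv,c['pos'][2]+.0254); print(r.inv().apply(P-np.array(c['pos'])))
print('plate',w.plane((393,53),.01),w.plane((589,152),.01))
w1=Wrist(json.load(open('w1.json')))
# block top features: left block right/near top corner etc via w1 (left block: white screw 438,46 ; w2 448,56) screws
for a,b in (((438,46),(448,56)),((560,111),(568,121))): print('screw',w.plane(b,.012),w1.plane(a,.012))
ct=lambda u,v:(80+(u+.5)/3-.5,190+(v+.5)/3-.5)
for u in ((401,158),(547,174),(415,59),(560,74)): print('top screw',top.plane(ct(*u),.012))
cs=lambda u,v:(215+(u+.5)/5.5-.5,155+(v+.5)/5.5-.5)
for u in ((551,276),(551,377),(688,276),(695,377)): print('side screw',side.plane(cs(*u),.012))
E
```

```text
[ 0.1007  0.0009 -0.0253]
[ 0.0863  0.001  -0.0253]
[ 0.0934  0.001  -0.0253]
plate [0.5583 0.276  0.01  ] [0.5377 0.0798 0.01  ]
screw [0.5686 0.2345 0.012 ] [0.5698 0.2346 0.012 ]
screw [0.5552 0.1137 0.012 ] [0.5558 0.1143 0.012 ]
top screw [0.5662 0.2364 0.012 ]
top screw [0.5515 0.1171 0.012 ]
top screw [0.6486 0.2264 0.012 ]
top screw [0.6344 0.1068 0.012 ]
side screw [0.5684 0.2469 0.012 ]
side screw [0.5541 0.1261 0.012 ]
side screw [0.65   0.2385 0.012 ]
side screw [0.6353 0.1176 0.012 ]
```

Hand offset along the axle is only about 1.5 mm. Turn and carry it over the stand.

```bash
python3 -m pendant '[{"dx":0,"dy":0,"dz":0,"rx":0,"ry":0,"rz":-7.02,"hand":0.01},{"dx":0,"dy":0,"dz":0,"rx":0,"ry":0,"rz":-7.02,"hand":0.01},{"dx":0,"dy":0,"dz":0,"rx":0,"ry":0,"rz":-7.02,"hand":0.01},{"dx":0,"dy":0,"dz":0,"rx":0,"ry":0,"rz":-7.02,"hand":0.01},{"dx":0,"dy":0,"dz":0,"rx":0,"ry":0,"rz":-7.02,"hand":0.01},{"dx":0,"dy":0,"dz":0,"rx":0,"ry":0,"rz":-7.02,"hand":0.01},{"dx":0,"dy":0,"dz":0,"rx":0,"ry":0,"rz":-7.02,"hand":0.01},{"dx":0,"dy":0,"dz":0,"rx":0,"ry":0,"rz":-7.02,"hand":0.01},{"dx":0,"dy":0,"dz":0,"rx":0,"ry":0,"rz":-7.02,"hand":0.01},{"dx":0,"dy":0,"dz":0,"rx":0,"ry":0,"rz":-7.02,"hand":0.01}]'
python3 -m pendant '[{"dx":-0.0177,"dy":0.032,"dz":0,"rx":0,"ry":0,"rz":0,"hand":0.01},{"dx":-0.0177,"dy":0.032,"dz":0,"rx":0,"ry":0,"rz":0,"hand":0.01},{"dx":-0.0177,"dy":0.032,"dz":0,"rx":0,"ry":0,"rz":0,"hand":0.01},{"dx":-0.0177,"dy":0.032,"dz":0,"rx":0,"ry":0,"rz":0,"hand":0.01},{"dx":-0.0177,"dy":0.032,"dz":0,"rx":0,"ry":0,"rz":0,"hand":0.01},{"dx":-0.0177,"dy":0.032,"dz":0,"rx":0,"ry":0,"rz":0,"hand":0.01},{"dx":0,"dy":0,"dz":0,"rx":0,"ry":0,"rz":0,"hand":0.01},{"dx":0,"dy":0,"dz":0,"rx":0,"ry":0,"rz":0,"hand":0.01},{"dx":0,"dy":0,"dz":0,"rx":0,"ry":0,"rz":0,"hand":0.01}]'
python3 go.py .599 .170 .0475 83.15
python3 - <<'E'
from rig import manip
import cv2,json,numpy as np
s=manip.get_state(); d=manip.get_image('wrist'); t=manip.get_image('top')['frame']
c={k:(v.tolist() if hasattr(v,'tolist') else v) for k,v in d.items() if k!='frame'}; c['pos']=list(s['position']);c['rot']=list(s['ee_rot'])
json.dump(c,open('w3.json','w')); cv2.imwrite('pics/w3.png',d['frame'][:,:,::-1])
E
```

```text
clock: 5.62
position: [0.4187, 0.2967, 0.1434]
ee_rot: [-0.001, 0.746, 0.666, -0.004]
contact_force: [-0.4, -0.0, -7.6]
width: 0.019
gripper_force: 79.3
clock: 6.37
position: [0.5965, 0.1691, 0.1434]
ee_rot: [-0.003, 0.748, 0.663, -0.003]
contact_force: [0.1, 0.9, -7.8]
width: 0.0188
gripper_force: 80.0
clock 6.37 p [0.5965 0.1691 0.1434] yaw 83.1 F [ 0.1  0.9 -7.8] width 0.0188
turn deg [-0.47  0.1  -0.06]
shift mm [ 1.1  2.4 95.9] rows 2.3
```

View pics/w3.png

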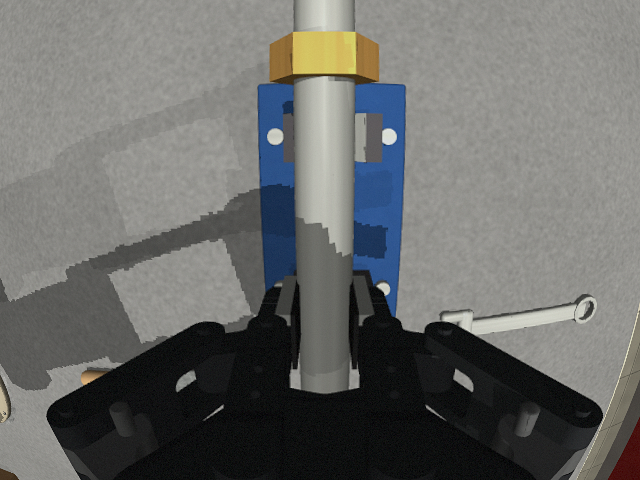

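The wrist view shows the far block top between cols 284 and 382, rows 113–162. The plate's far corners are at (258,85) and (406,85), and the axle is at col 325. I'll compute the offset.

```bash
python3 - <<'E'
from h import *
import json
c=json.load(open('w3.json'));w=Wrist(c); np.set_printoptions(precision=4,suppress=True); r=rot(c['rot']);p=np.array(c['pos'])
T=lambda uv,z:(w.plane(uv,z),R.from_euler('z',-83.15,degrees=True).apply(w.plane(uv,z)-p))
for n,uv,z in (('blkL',(284,138),.06),('blkR',(382,138),.06),('blk far',(333,113),.06),('blk near',(375,162),.06),('cornerL',(258,85),.01),('cornerR',(406,85),.01),('edgeL',(266,270),.01),('edgeR',(400,270),.01),('scr',(275,137),.012),('scr',(389,137),.012),('collar top',(324,54),p[2]+.0255),('axleL',(294,150),p[2]+.009),('axleR',(355,150),p[2]+.009)): print(n,*T(uv,z))
E
```

```text
blkL [0.5806 0.2339 0.06  ] [ 0.0624  0.0235 -0.0834]
blkR [0.6393 0.2271 0.06  ] [ 0.0626 -0.0356 -0.0834]
blk far [0.6116 0.2452 0.06  ] [ 0.0773 -0.0059 -0.0834]
blk near [0.6335 0.2129 0.06  ] [ 0.0479 -0.0315 -0.0834]
cornerL [0.5605 0.2755 0.01  ] [ 0.1013  0.0484 -0.1334]
cornerR [0.6687 0.2631 0.01  ] [ 0.1019 -0.0605 -0.1334]
edgeL [0.5452 0.1322 0.01  ] [-0.0428  0.0465 -0.1334]
edgeR [0.6524 0.1195 0.01  ] [-0.0426 -0.0614 -0.1334]
scr [0.5684 0.2349 0.012 ] [ 0.0619  0.0357 -0.1314]
scr [0.6514 0.2253 0.012 ] [ 0.0623 -0.0478 -0.1314]
collar top [0.6089 0.2601 0.1689] [ 0.0917 -0.0015  0.0255]
axleL [0.5945 0.2303 0.1524] [0.0605 0.0093 0.009 ]
axleR [0.616  0.2278 0.1524] [ 0.0605 -0.0124  0.009 ]
```

```bash
python3 -m pendant '[{"dx":0.0045,"dy":0.004,"dz":0,"rx":-0.4,"ry":0,"rz":0,"hand":0.01},{"dx":0,"dy":0,"dz":0.025,"rx":0,"ry":0,"rz":0,"hand":0.01},{"dx":0,"dy":0,"dz":0.025,"rx":0,"ry":0,"rz":0,"hand":0.01},{"dx":0,"dy":0,"dz":0.02,"rx":0,"ry":0,"rz":0,"hand":0.01},{"dx":0,"dy":0,"dz":0.01,"rx":0,"ry":0,"rz":0,"hand":0.01},{"dx":0,"dy":0,"dz":0,"rx":0,"ry":0,"rz":0,"hand":0.01},{"dx":0,"dy":0,"dz":0,"rx":0,"ry":0,"rz":0,"hand":0.01}]'
python3 go.py .601 .174 .0475 83.15;  python3 -m pendant '[{"dx":0,"dy":0,"dz":0.006,"rx":0,"ry":0,"rz":0,"hand":0.01},{"dx":0,"dy":0,"dz":0.003,"rx":0,"ry":0,"rz":0,"hand":0.01},{"dx":0,"dy":0,"dz":0,"rx":0,"ry":0,"rz":0,"hand":0.01},{"dx":0,"dy":0,"dz":0,"rx":0,"ry":0,"rz":0,"hand":0.01}]'; python3 go.py .601 .174 .0475 83.15
```

```text
clock: 7.05
position: [0.604, 0.1743, 0.0674]
ee_rot: [0.003, 0.748, 0.664, 0.002]
contact_force: [0.4, 0.5, -6.6]
width: 0.019
gripper_force: 80.0
clock 7.05 p [0.604  0.1743 0.0674] yaw 83.2 F [ 0.4  0.5 -6.6] width 0.019
turn deg [0.4  0.   0.06]
shift mm [-0.6 -3.  19.9] rows 0.5
clock: 7.38
position: [0.6044, 0.1736, 0.0588]
ee_rot: [0.003, 0.748, 0.664, 0.003]
contact_force: [0.3, 0.7, -7.0]
width: 0.0187
gripper_force: 80.0
clock 7.38 p [0.6044 0.1736 0.0588] yaw 83.2 F [ 0.3  0.7 -7. ] width 0.0187
turn deg [ 0.44 -0.01  0.  ]
shift mm [ 0.  -3.4 11.3] rows 0.3
```

```bash
python3 -m pendant '[{"dx":0,"dy":-0.003,"dz":0.003,"rx":0.4,"ry":0,"rz":0,"hand":0.01},{"dx":0,"dy":0,"dz":0.003,"rx":0,"ry":0,"rz":0,"hand":0.01},{"dx":0,"dy":0,"dz":0,"rx":0,"ry":0,"rz":0,"hand":0.01},{"dx":0,"dy":0,"dz":0,"rx":0,"ry":0,"rz":0,"hand":0.01}]'; python3 go.py .601 .174 .0475 83.15; python3 -m pendant '[{"dx":0,"dy":0,"dz":0.002,"rx":0,"ry":0,"rz":0,"hand":0.01},{"dx":0,"dy":0,"dz":0.001,"rx":0,"ry":0,"rz":0,"hand":0.01},{"dx":0,"dy":0,"dz":0,"rx":0,"ry":0,"rz":0,"hand":0.01},{"dx":0,"dy":0,"dz":0,"rx":0,"ry":0,"rz":0,"hand":0.01}]'; python3 go.py .601 .174 .0475 83.15
```

```text
clock: 7.72
position: [0.601, 0.1738, 0.052]
ee_rot: [-0.0, 0.748, 0.664, -0.0]
contact_force: [-0.0, -0.1, -7.2]
width: 0.0187
gripper_force: 80.0
clock 7.72 p [0.601  0.1738 0.052 ] yaw 83.1 F [-0.  -0.1 -7.2] width 0.0187
turn deg [-0.03  0.02 -0.  ]
shift mm [0.2 0.  4.5] rows 0.1
clock: 8.05
position: [0.6012, 0.1739, 0.0491]
ee_rot: [-0.0, 0.748, 0.664, -0.0]
contact_force: [-0.4, 0.5, -7.6]
width: 0.019
gripper_force: 80.0
clock 8.05 p [0.6012 0.1739 0.0491] yaw 83.2 F [-0.4  0.5 -7.6] width 0.019
turn deg [-0.01  0.01  0.  ]
shift mm [ 0.1 -0.2  1.6] rows 0.0
```

```bash
python3 -m pendant '[{"dx":0,"dy":0,"dz":0.001,"rx":0,"ry":0,"rz":0,"hand":0.01},{"dx":0,"dy":0,"dz":0,"rx":0,"ry":0,"rz":0,"hand":0.01},{"dx":0,"dy":0,"dz":0,"rx":0,"ry":0,"rz":0,"hand":0.01}]'; python3 -m pendant '[{"dx":0,"dy":0,"dz":0.001,"rx":0,"ry":0,"rz":0,"hand":0.01},{"dx":0,"dy":0,"dz":0,"rx":0,"ry":0,"rz":0,"hand":0.01},{"dx":0,"dy":0,"dz":0,"rx":0,"ry":0,"rz":0,"hand":0.01}]';  python3 -m pendant '[{"dx":0,"dy":0,"dz":0.001,"rx":0,"ry":0,"rz":0,"hand":0.01},{"dx":0,"dy":0,"dz":0,"rx":0,"ry":0,"rz":0,"hand":0.01},{"dx":0,"dy":0,"dz":0,"rx":0,"ry":0,"rz":0,"hand":0.01}]'
```

```text
clock: 8.3
position: [0.6012, 0.1739, 0.0482]
ee_rot: [0.0, 0.748, 0.664, -0.0]
contact_force: [-0.4, -0.0, -7.4]
width: 0.0189
gripper_force: 80.0
clock: 8.55
position: [0.6016, 0.1739, 0.0474]
ee_rot: [0.0, 0.748, 0.664, 0.0]
contact_force: [0.7, -0.0, -5.8]
width: 0.019
gripper_force: 80.3
clock: 8.8
position: [0.6017, 0.174, 0.0474]
ee_rot: [0.0, 0.748, 0.664, 0.001]
contact_force: [-0.9, 0.1, 2.8]
width: 0.0191
gripper_force: 81.1
```

Contact came at TCP z = 0.0474, as predicted for a seated axle. Release and rise.

```bash
python3 -m pendant '[{"dx":0,"dy":0,"dz":0,"rx":0,"ry":0,"rz":0,"hand":0.085},{"dx":0,"dy":0,"dz":0,"rx":0,"ry":0,"rz":0,"hand":0.085},{"dx":0,"dy":0,"dz":0,"rx":0,"ry":0,"rz":0,"hand":0.085},{"dx":0,"dy":0,"dz":0,"rx":0,"ry":0,"rz":0,"hand":0.085},{"dx":0,"dy":0,"dz":0,"rx":0,"ry":0,"rz":0,"hand":0.085},{"dx":0,"dy":0,"dz":0,"rx":0,"ry":0,"rz":0,"hand":0.085}]' 20; python3 -m pendant '[{"dx":0,"dy":0,"dz":-0.02,"rx":0,"ry":0,"rz":0,"hand":0.085},{"dx":0,"dy":0,"dz":-0.035,"rx":0,"ry":0,"rz":0,"hand":0.085},{"dx":0,"dy":0,"dz":-0.035,"rx":0,"ry":0,"rz":0,"hand":0.085},{"dx":0,"dy":0,"dz":-0.035,"rx":0,"ry":0,"rz":0,"hand":0.085},{"dx":0,"dy":0,"dz":-0.035,"rx":0,"ry":0,"rz":0,"hand":0.085},{"dx":0,"dy":0,"dz":-0.035,"rx":0,"ry":0,"rz":0,"hand":0.085},{"dx":0,"dy":0,"dz":0,"rx":0,"ry":0,"rz":0,"hand":0.085},{"dx":0,"dy":0,"dz":0,"rx":0,"ry":0,"rz":0,"hand":0.085}]'
python3 - <<'E'
from rig import manip
import cv2,json,numpy as np
s=manip.get_state(); d=manip.get_image('wrist');sd=manip.get_image('side')['frame']
c={k:(v.tolist() if hasattr(v,'tolist') else v) for k,v in d.items() if k!='frame'}; c['pos']=list(s['position']);c['rot']=list(s['ee_rot'])
json.dump(c,open('w4.json','w')); A=d['frame'][:,:,::-1][:,150:480]
B=cv2.resize(sd[165:235,270:390,::-1],(450,262),interpolation=2); B=cv2.copyMakeBorder(B,0,480-262,0,0,cv2.BORDER_CONSTANT); cv2.imwrite('pics/w4.png',np.hstack([A,B]))
E
```

```text
clock: 9.3
position: [0.6013, 0.174, 0.0463]
ee_rot: [0.0, 0.748, 0.664, 0.0]
contact_force: [0.0, 0.2, -0.6]
width: 0.0849
gripper_force: 0.0
clock: 9.97
position: [0.6026, 0.1742, 0.2442]
ee_rot: [0.002, 0.748, 0.664, 0.003]
contact_force: [-1.4, 0.3, -1.1]
width: 0.0847
gripper_force: 0.0
```

View pics/w4.png

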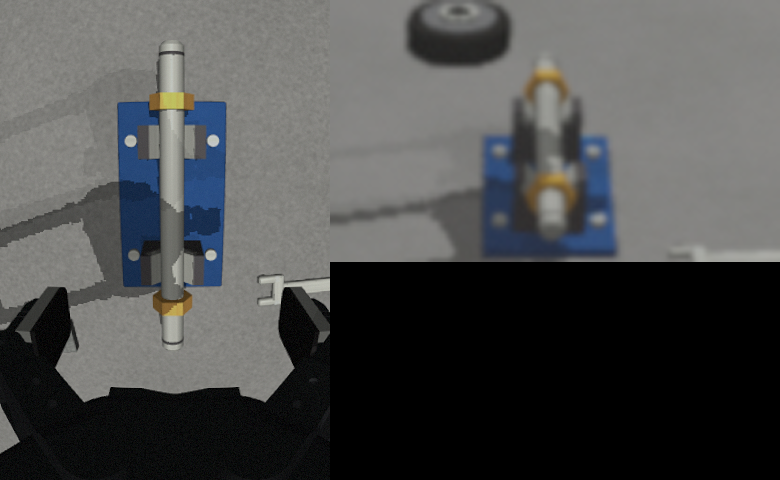

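The axle is seated in both notches (left: shaft col 172 between the blocks, collars at rows 101 and 303 outside them). The side crop shows it level. Now to the first tin.

```bash
python3 go.py .4958 -.2083 .20 83.15
```

```text
clock 10.07 p [0.6006 0.1738 0.2404] yaw 83.2 F [-0.4 -0.  -0.3] width 0.0846
turn deg [-0.08  0.03  0.  ]
shift mm [-391.9  -58.4   40.4] rows 9.6
```

```bash
python3 -m pendant '[{"dx":-0.0392,"dy":-0.0058,"dz":0,"rx":0,"ry":0,"rz":0,"hand":0.085},{"dx":-0.0392,"dy":-0.0058,"dz":0,"rx":0,"ry":0,"rz":0,"hand":0.085},{"dx":-0.0392,"dy":-0.0058,"dz":0,"rx":0,"ry":0,"rz":0,"hand":0.085},{"dx":-0.0392,"dy":-0.0058,"dz":0,"rx":0,"ry":0,"rz":0,"hand":0.085},{"dx":-0.0392,"dy":-0.0058,"dz":0,"rx":0,"ry":0,"rz":0,"hand":0.085},{"dx":-0.0392,"dy":-0.0058,"dz":0,"rx":0,"ry":0,"rz":0,"hand":0.085},{"dx":-0.0392,"dy":-0.0058,"dz":0,"rx":0,"ry":0,"rz":0,"hand":0.085},{"dx":-0.0392,"dy":-0.0058,"dz":0,"rx":0,"ry":0,"rz":0,"hand":0.085},{"dx":-0.0392,"dy":-0.0058,"dz":0,"rx":0,"ry":0,"rz":0,"hand":0.085},{"dx":-0.0392,"dy":-0.0058,"dz":0,"rx":0,"ry":0,"rz":0,"hand":0.085},{"dx":0,"dy":0,"dz":0.0,"rx":0,"ry":0,"rz":0,"hand":0.085},{"dx":0,"dy":0,"dz":0.0,"rx":0,"ry":0,"rz":0,"hand":0.085}]' 30
python3 -m pendant '[{"dx":0,"dy":0,"dz":0.03,"rx":0,"ry":0,"rz":0,"hand":0.085},{"dx":0,"dy":0,"dz":0.02,"rx":0,"ry":0,"rz":0,"hand":0.085},{"dx":0,"dy":0,"dz":0.0,"rx":0,"ry":0,"rz":0,"hand":0.085},{"dx":0,"dy":0,"dz":0.0,"rx":0,"ry":0,"rz":0,"hand":0.085},{"dx":0,"dy":0,"dz":0.0,"rx":0,"ry":0,"rz":0,"hand":0.085}]'
python3 go.py .4958 -.2083 .068 83.15
python3 - <<'E'
from rig import manip
import cv2,json,numpy as np
s=manip.get_state(); d=manip.get_image('wrist')
c={k:(v.tolist() if hasattr(v,'tolist') else v) for k,v in d.items() if k!='frame'}; c['pos']=list(s['position']);c['rot']=list(s['ee_rot'])
json.dump(c,open('w5.json','w')); cv2.imwrite('pics/w5.png',d['frame'][:,:,::-1])
E
```

```text
clock: 11.07
position: [0.4954, -0.2098, 0.2392]
ee_rot: [-0.002, 0.749, 0.662, -0.001]
contact_force: [1.3, 0.2, -1.0]
width: 0.0854
gripper_force: 0.0
clock: 11.48
position: [0.4976, -0.2075, 0.1917]
ee_rot: [0.0, 0.748, 0.664, 0.0]
contact_force: [0.2, -0.4, 0.5]
width: 0.0851
gripper_force: 0.0
clock 11.48 p [ 0.4976 -0.2075  0.1917] yaw 83.2 F [ 0.2 -0.4  0.5] width 0.0851
turn deg [ 0.02 -0.01  0.09]
shift mm [ -1.   -1.7 123.7] rows 3.0
```

View pics/w5.png

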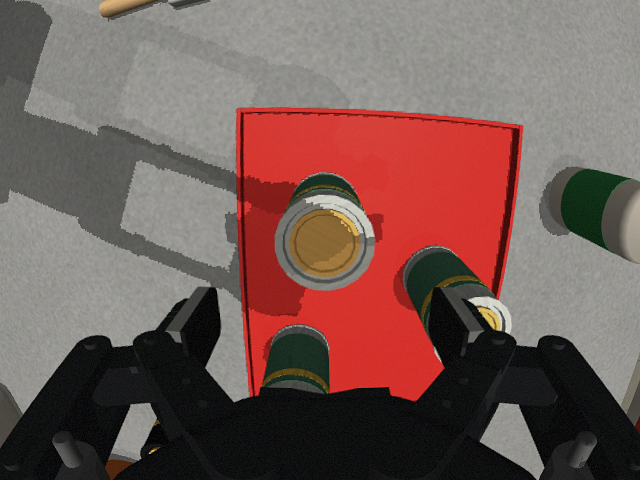

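The wrist view shows tin 1's lid centred at (325,241), between the fingers, with tin 2's lid at (488,318) beyond the right finger.

```bash
python3 - <<'E'
from h import *
import json
w=Wrist(json.load(open('w5.json'))); print(w.plane((325,241),.119), w.plane((488,318),.119), tri([(w.p,w.ray((325,241))),(top.p,top.ray((403.7,264.6)))]), tri([(w.p,w.ray((488,318))),(top.p,top.ray((438.1,220.3)))]))
E
python3 -m pendant '[{"dx":-0.001,"dy":-0.001,"dz":0.03,"rx":0,"ry":0,"rz":0,"hand":0.085},{"dx":0,"dy":0,"dz":0.03,"rx":0,"ry":0,"rz":0,"hand":0.085},{"dx":0,"dy":0,"dz":0,"rx":0,"ry":0,"rz":0,"hand":0.085},{"dx":0,"dy":0,"dz":0,"rx":0,"ry":0,"rz":0,"hand":0.085}]'; python3 go.py .4958 -.2083 .068 83.15
```

```text
[ 0.49960709 -0.20664508  0.119     ] [ 0.60735582 -0.27728628  0.119     ] (array([ 0.49819196, -0.21317194,  0.09572365]), [np.float64(0.9271987862056714), np.float64(0.9271987862056074)]) (array([ 0.60090133, -0.28361802,  0.11740143]), [np.float64(8.948173945574355), np.float64(8.948173945574272)])
clock: 11.87
position: [0.4956, -0.2088, 0.1314]
ee_rot: [-0.001, 0.748, 0.664, -0.0]
contact_force: [0.4, -0.3, 0.3]
width: 0.0851
gripper_force: 0.0
clock 11.87 p [ 0.4956 -0.2088  0.1314] yaw 83.2 F [ 0.4 -0.3  0.3] width 0.0851
turn deg [-0.08 -0.04  0.03]
shift mm [ 0.5  0.1 63.4] rows 1.5
```

```bash
python3 -m pendant '[{"dx":0,"dy":0.001,"dz":0.03,"rx":0,"ry":0,"rz":0,"hand":0.085},{"dx":0,"dy":0,"dz":0.033,"rx":0,"ry":0,"rz":0,"hand":0.085},{"dx":0,"dy":0,"dz":0,"rx":0,"ry":0,"rz":0,"hand":0.085},{"dx":0,"dy":0,"dz":0,"rx":0,"ry":0,"rz":0,"hand":0.085},{"dx":0,"dy":0,"dz":0,"rx":0,"ry":0,"rz":0,"hand":0.07},{"dx":0,"dy":0,"dz":0,"rx":0,"ry":0,"rz":0,"hand":0.06},{"dx":0,"dy":0,"dz":0,"rx":0,"ry":0,"rz":0,"hand":0.05},{"dx":0,"dy":0,"dz":0,"rx":0,"ry":0,"rz":0,"hand":0.05},{"dx":0,"dy":0,"dz":0,"rx":0,"ry":0,"rz":0,"hand":0.05},{"dx":0,"dy":0,"dz":0,"rx":0,"ry":0,"rz":0,"hand":0.05}]' 30
python3 go.py .4958 -.2083 .068 83.15
```

```text
clock: 12.7
position: [0.4984, -0.2103, 0.0711]
ee_rot: [0.002, 0.748, 0.664, 0.001]
contact_force: [-1.2, -0.5, 5.5]
width: 0.0624
gripper_force: 31.9
clock 12.7 p [ 0.4984 -0.2103  0.0711] yaw 83.2 F [-1.2 -0.5  5.5] width 0.0624
turn deg [0.27 0.13 0.01]
shift mm [ 1.7 -2.8  3.1] rows 0.1
```

```bash
python3 -m pendant '[{"dx":0,"dy":0,"dz":-0.01,"rx":0,"ry":0,"rz":0,"hand":0.05},{"dx":0,"dy":0,"dz":-0.02,"rx":0,"ry":0,"rz":0,"hand":0.05},{"dx":0,"dy":0,"dz":-0.02,"rx":0,"ry":0,"rz":0,"hand":0.05},{"dx":0,"dy":0,"dz":-0.01,"rx":0,"ry":0,"rz":0,"hand":0.05},{"dx":0,"dy":0,"dz":0,"rx":0,"ry":0,"rz":0,"hand":0.05},{"dx":0,"dy":0,"dz":0,"rx":0,"ry":0,"rz":0,"hand":0.05},{"dx":0,"dy":0,"dz":0,"rx":0,"ry":0,"rz":0,"hand":0.05},{"dx":0,"dy":0,"dz":0,"rx":0,"ry":0,"rz":0,"hand":0.05}]'
python3 -m pendant '[{"dx":0,"dy":0,"dz":0,"rx":0,"ry":0,"rz":0,"hand":0.05}]' | grep contact; python3 -m pendant '[{"dx":0,"dy":0,"dz":0,"rx":0,"ry":0,"rz":0,"hand":0.05}]' | grep contact; python3 -m pendant '[{"dx":0,"dy":0,"dz":0,"rx":0,"ry":0,"rz":0,"hand":0.05}]' | grep contact;python3 -m pendant '[{"dx":0,"dy":0,"dz":0,"rx":0,"ry":0,"rz":0,"hand":0.05}]' | grep contact;python3 -m pendant '[{"dx":0,"dy":0,"dz":0,"rx":0,"ry":0,"rz":0,"hand":0.05}]' | grep contact; python3 -m pendant '[{"dx":0,"dy":0,"dz":0,"rx":0,"ry":0,"rz":0,"hand":0.05}]'
python3 go.py .4984 -.2103 .071 83.15
```

```text
clock: 13.37
position: [0.4959, -0.2089, 0.1271]
ee_rot: [-0.001, 0.748, 0.664, -0.0]
contact_force: [-0.1, -0.4, -1.2]
width: 0.0622
gripper_force: 33.6
contact_force: [0.7, -0.5, -1.2]
contact_force: [-0.1, -0.1, -1.8]
contact_force: [-0.6, 0.1, -1.5]
contact_force: [-0.5, 0.3, -1.5]
contact_force: [-0.1, -0.0, -1.9]
clock: 13.87
position: [0.4968, -0.2094, 0.1282]
ee_rot: [-0.0, 0.748, 0.664, -0.0]
contact_force: [0.6, -0.5, -1.8]
width: 0.0621
gripper_force: 33.6
clock 13.87 p [ 0.4968 -0.2094  0.1282] yaw 83.2 F [ 0.6 -0.5 -1.8] width 0.0621
turn deg [-0.    0.    0.01]
shift mm [-0.7  1.7 57.2] rows 1.4
```

About 0.16 kg, so it isn't the fullest. Set it back.

```bash
python3 -m pendant '[{"dx":0,"dy":0,"dz":0.02,"rx":0,"ry":0,"rz":0,"hand":0.05},{"dx":0,"dy":0,"dz":0.02,"rx":0,"ry":0,"rz":0,"hand":0.05},{"dx":0,"dy":0,"dz":0.01,"rx":0,"ry":0,"rz":0,"hand":0.05},{"dx":0,"dy":0,"dz":0.005,"rx":0,"ry":0,"rz":0,"hand":0.05},{"dx":0,"dy":0,"dz":0,"rx":0,"ry":0,"rz":0,"hand":0.05},{"dx":0,"dy":0,"dz":0,"rx":0,"ry":0,"rz":0,"hand":0.05},{"dx":0,"dy":0,"dz":0,"rx":0,"ry":0,"rz":0,"hand":0.05}]';python3 -m pendant '[{"dx":0,"dy":0,"dz":0.001,"rx":0,"ry":0,"rz":0,"hand":0.05},{"dx":0,"dy":0,"dz":0,"rx":0,"ry":0,"rz":0,"hand":0.05},{"dx":0,"dy":0,"dz":0,"rx":0,"ry":0,"rz":0,"hand":0.05}]'; python3 -m pendant '[{"dx":0,"dy":0,"dz":0.001,"rx":0,"ry":0,"rz":0,"hand":0.05},{"dx":0,"dy":0,"dz":0,"rx":0,"ry":0,"rz":0,"hand":0.05},{"dx":0,"dy":0,"dz":0,"rx":0,"ry":0,"rz":0,"hand":0.05}]'
```

```text
clock: 14.45
position: [0.4975, -0.2098, 0.0741]
ee_rot: [0.001, 0.748, 0.664, 0.0]
contact_force: [-0.2, -0.0, -1.6]
width: 0.0625
gripper_force: 33.8
clock: 14.7
position: [0.497, -0.2095, 0.0727]
ee_rot: [0.0, 0.748, 0.664, 0.0]
contact_force: [-0.9, -1.1, -2.4]
width: 0.062
gripper_force: 33.8
clock: 14.95
position: [0.4968, -0.2094, 0.0714]
ee_rot: [0.0, 0.748, 0.664, 0.0]
contact_force: [1.0, -0.3, -1.9]
width: 0.0619
gripper_force: 33.8
```

```bash
python3 -m pendant '[{"dx":0,"dy":0,"dz":0.001,"rx":0,"ry":0,"rz":0,"hand":0.05},{"dx":0,"dy":0,"dz":0,"rx":0,"ry":0,"rz":0,"hand":0.05},{"dx":0,"dy":0,"dz":0,"rx":0,"ry":0,"rz":0,"hand":0.05}]';python3 -m pendant '[{"dx":0,"dy":0,"dz":0.001,"rx":0,"ry":0,"rz":0,"hand":0.05},{"dx":0,"dy":0,"dz":0,"rx":0,"ry":0,"rz":0,"hand":0.05},{"dx":0,"dy":0,"dz":0,"rx":0,"ry":0,"rz":0,"hand":0.05}]'; python3 -m pendant '[{"dx":0,"dy":0,"dz":0.001,"rx":0,"ry":0,"rz":0,"hand":0.05},{"dx":0,"dy":0,"dz":0,"rx":0,"ry":0,"rz":0,"hand":0.05},{"dx":0,"dy":0,"dz":0,"rx":0,"ry":0,"rz":0,"hand":0.05}]'
```

```text
clock: 15.2
position: [0.4968, -0.2095, 0.0712]
ee_rot: [0.0, 0.748, 0.664, -0.0]
contact_force: [-2.3, -0.3, 4.5]
width: 0.0622
gripper_force: 34.2
clock: 15.45
position: [0.4968, -0.2095, 0.0712]
ee_rot: [0.001, 0.748, 0.664, 0.0]
contact_force: [-3.2, 2.1, 11.4]
width: 0.0626
gripper_force: 34.5
clock: 15.7
position: [0.4968, -0.2095, 0.0711]
ee_rot: [0.001, 0.748, 0.664, 0.0]
contact_force: [-6.1, 2.2, 17.3]
width: 0.062
gripper_force: 34.9
```

```bash
python3 -m pendant '[{"dx":0,"dy":0,"dz":-0.002,"rx":0,"ry":0,"rz":0,"hand":0.05},{"dx":0,"dy":0,"dz":0,"rx":0,"ry":0,"rz":0,"hand":0.05},{"dx":0,"dy":0,"dz":0,"rx":0,"ry":0,"rz":0,"hand":0.085},{"dx":0,"dy":0,"dz":0,"rx":0,"ry":0,"rz":0,"hand":0.085},{"dx":0,"dy":0,"dz":0,"rx":0,"ry":0,"rz":0,"hand":0.085},{"dx":0,"dy":0,"dz":0,"rx":0,"ry":0,"rz":0,"hand":0.085},{"dx":0,"dy":0,"dz":-0.015,"rx":0,"ry":0,"rz":0,"hand":0.085},{"dx":0,"dy":0,"dz":-0.03,"rx":0,"ry":0,"rz":0,"hand":0.085},{"dx":0,"dy":0,"dz":-0.035,"rx":0,"ry":0,"rz":0,"hand":0.085},{"dx":0,"dy":0,"dz":-0.03,"rx":0,"ry":0,"rz":0,"hand":0.085},{"dx":0,"dy":0,"dz":0,"rx":0,"ry":0,"rz":0,"hand":0.085},{"dx":0,"dy":0,"dz":0,"rx":0,"ry":0,"rz":0,"hand":0.085}]'
python3 go.py .4525 -.357 .18 83.15;python3 go.py .595 -.289 .18 83.15
```

```text
clock: 16.7
position: [0.4979, -0.21, 0.1821]
ee_rot: [0.002, 0.748, 0.664, 0.001]
contact_force: [0.1, 0.2, -0.8]
width: 0.0852
gripper_force: 0.0
clock 16.7 p [ 0.4979 -0.21    0.1821] yaw 83.2 F [ 0.1  0.2 -0.8] width 0.0852
turn deg [0.23 0.11 0.01]
shift mm [-151.4  -27.6    2.1] rows 3.7
clock 16.7 p [ 0.4979 -0.21    0.1821] yaw 83.2 F [ 0.1  0.2 -0.8] width 0.0852
turn deg [0.23 0.11 0.01]
shift mm [-66.9 105.8   2.1] rows 3.0
```

Tin 3 next.

```bash
python3 -m pendant '[{"dx":-0.038,"dy":-0.0066,"dz":0,"rx":0,"ry":0,"rz":0,"hand":0.085},{"dx":-0.038,"dy":-0.0066,"dz":0,"rx":0,"ry":0,"rz":0,"hand":0.085},{"dx":-0.038,"dy":-0.0066,"dz":0,"rx":0,"ry":0,"rz":0,"hand":0.085},{"dx":-0.037,"dy":-0.0066,"dz":0,"rx":0,"ry":0,"rz":0,"hand":0.085},{"dx":0,"dy":0,"dz":0,"rx":0,"ry":0,"rz":0,"hand":0.085},{"dx":0,"dy":0,"dz":0,"rx":0,"ry":0,"rz":0,"hand":0.085},{"dx":0,"dy":0,"dz":0,"rx":0,"ry":0,"rz":0,"hand":0.085},{"dx":0,"dy":0,"dz":0,"rx":0,"ry":0,"rz":0,"hand":0.085}]'
python3 go.py .4535 -.357 .071 83.15
```

```text
clock: 17.37
position: [0.4524, -0.3545, 0.1792]
ee_rot: [-0.001, 0.748, 0.664, 0.0]
contact_force: [-0.0, 0.1, -0.2]
width: 0.0853
gripper_force: 0.0
clock 17.37 p [ 0.4524 -0.3545  0.1792] yaw 83.2 F [-0.   0.1 -0.2] width 0.0853
turn deg [-0.1  -0.12  0.06]
shift mm [ -2.4   1.4 108.2] rows 2.6
```

```bash
python3 -m pendant '[{"dx":-0.002,"dy":0.001,"dz":0.035,"rx":0,"ry":0,"rz":0,"hand":0.085},{"dx":0,"dy":0,"dz":0.035,"rx":0,"ry":0,"rz":0,"hand":0.085},{"dx":0,"dy":0,"dz":0.035,"rx":0,"ry":0,"rz":0,"hand":0.085},{"dx":0,"dy":0,"dz":0,"rx":0,"ry":0,"rz":0,"hand":0.085},{"dx":0,"dy":0,"dz":0,"rx":0,"ry":0,"rz":0,"hand":0.085},{"dx":0,"dy":0,"dz":0,"rx":0,"ry":0,"rz":0,"hand":0.07},{"dx":0,"dy":0,"dz":0,"rx":0,"ry":0,"rz":0,"hand":0.06},{"dx":0,"dy":0,"dz":0,"rx":0,"ry":0,"rz":0,"hand":0.05},{"dx":0,"dy":0,"dz":0,"rx":0,"ry":0,"rz":0,"hand":0.05},{"dx":0,"dy":0,"dz":0,"rx":0,"ry":0,"rz":0,"hand":0.05},{"dx":0,"dy":0,"dz":0,"rx":0,"ry":0,"rz":0,"hand":0.05}]' 30
python3 -m pendant '[{"dx":0,"dy":0,"dz":-0.01,"rx":0,"ry":0,"rz":0,"hand":0.05},{"dx":0,"dy":0,"dz":-0.02,"rx":0,"ry":0,"rz":0,"hand":0.05},{"dx":0,"dy":0,"dz":-0.02,"rx":0,"ry":0,"rz":0,"hand":0.05},{"dx":0,"dy":0,"dz":-0.01,"rx":0,"ry":0,"rz":0,"hand":0.05},{"dx":0,"dy":0,"dz":0,"rx":0,"ry":0,"rz":0,"hand":0.05},{"dx":0,"dy":0,"dz":0,"rx":0,"ry":0,"rz":0,"hand":0.05},{"dx":0,"dy":0,"dz":0,"rx":0,"ry":0,"rz":0,"hand":0.05},{"dx":0,"dy":0,"dz":0,"rx":0,"ry":0,"rz":0,"hand":0.05}]'
python3 -m pendant '[{"dx":0,"dy":0,"dz":0,"rx":0,"ry":0,"rz":0,"hand":0.05}]' | grep contact; python3 -m pendant '[{"dx":0,"dy":0,"dz":0,"rx":0,"ry":0,"rz":0,"hand":0.05}]' | grep contact; python3 -m pendant '[{"dx":0,"dy":0,"dz":0,"rx":0,"ry":0,"rz":0,"hand":0.05}]' | grep contact;python3 -m pendant '[{"dx":0,"dy":0,"dz":0,"rx":0,"ry":0,"rz":0,"hand":0.05}]' | grep contact;python3 -m pendant '[{"dx":0,"dy":0,"dz":0,"rx":0,"ry":0,"rz":0,"hand":0.05}]' | grep contact; python3 -m pendant '[{"dx":0,"dy":0,"dz":0,"rx":0,"ry":0,"rz":0,"hand":0.05}]'
```

```text
clock: 18.28
position: [0.4547, -0.3593, 0.078]
ee_rot: [0.003, 0.748, 0.664, 0.0]
contact_force: [-0.3, 1.1, 6.1]
width: 0.0619
gripper_force: 32.9
clock: 18.95
position: [0.4526, -0.3576, 0.1341]
ee_rot: [-0.001, 0.748, 0.664, -0.0]
contact_force: [0.3, 0.1, -1.2]
width: 0.0618
gripper_force: 33.3
contact_force: [0.2, -0.4, -1.3]
contact_force: [-0.9, 0.3, -0.9]
contact_force: [-0.1, -0.7, -0.6]
contact_force: [-1.6, -0.7, -0.8]
contact_force: [0.3, -0.2, -1.6]
clock: 19.45
position: [0.4533, -0.3582, 0.1352]
ee_rot: [-0.0, 0.748, 0.664, -0.0]
contact_force: [0.1, 0.1, -1.1]
width: 0.062
gripper_force: 33.3
```

About 0.11 kg, so tin 2 should be the fullest; I'll verify that. Put tin 3 back.

```bash
python3 -m pendant '[{"dx":0,"dy":0,"dz":0.02,"rx":0,"ry":0,"rz":0,"hand":0.05},{"dx":0,"dy":0,"dz":0.02,"rx":0,"ry":0,"rz":0,"hand":0.05},{"dx":0,"dy":0,"dz":0.01,"rx":0,"ry":0,"rz":0,"hand":0.05},{"dx":0,"dy":0,"dz":0.005,"rx":0,"ry":0,"rz":0,"hand":0.05},{"dx":0,"dy":0,"dz":0,"rx":0,"ry":0,"rz":0,"hand":0.05},{"dx":0,"dy":0,"dz":0.001,"rx":0,"ry":0,"rz":0,"hand":0.05},{"dx":0,"dy":0,"dz":0,"rx":0,"ry":0,"rz":0,"hand":0.05},{"dx":0,"dy":0,"dz":0,"rx":0,"ry":0,"rz":0,"hand":0.05}]';python3 -m pendant '[{"dx":0,"dy":0,"dz":0.001,"rx":0,"ry":0,"rz":0,"hand":0.05},{"dx":0,"dy":0,"dz":0,"rx":0,"ry":0,"rz":0,"hand":0.05},{"dx":0,"dy":0,"dz":0,"rx":0,"ry":0,"rz":0,"hand":0.05}]'; python3 -m pendant '[{"dx":0,"dy":0,"dz":0.001,"rx":0,"ry":0,"rz":0,"hand":0.05},{"dx":0,"dy":0,"dz":0,"rx":0,"ry":0,"rz":0,"hand":0.05},{"dx":0,"dy":0,"dz":0,"rx":0,"ry":0,"rz":0,"hand":0.05}]'
```

```text
clock: 20.12
position: [0.4538, -0.3587, 0.0802]
ee_rot: [0.001, 0.748, 0.664, 0.0]
contact_force: [0.4, -0.5, -1.0]
width: 0.062
gripper_force: 33.3
clock: 20.37
position: [0.4534, -0.3583, 0.0786]
ee_rot: [0.0, 0.748, 0.664, -0.0]
contact_force: [-1.1, -0.6, -0.9]
width: 0.0616
gripper_force: 33.3
clock: 20.62
position: [0.4535, -0.3585, 0.0781]
ee_rot: [0.001, 0.748, 0.664, -0.0]
contact_force: [-1.2, 1.0, 4.5]
width: 0.0623
gripper_force: 33.6
```

Touched down. I'll open, rise and move above tin 2.

```bash
python3 -m pendant '[{"dx":0,"dy":0,"dz":0,"rx":0,"ry":0,"rz":0,"hand":0.085},{"dx":0,"dy":0,"dz":0,"rx":0,"ry":0,"rz":0,"hand":0.085},{"dx":0,"dy":0,"dz":0,"rx":0,"ry":0,"rz":0,"hand":0.085},{"dx":0,"dy":0,"dz":0,"rx":0,"ry":0,"rz":0,"hand":0.085},{"dx":0,"dy":0,"dz":-0.015,"rx":0,"ry":0,"rz":0,"hand":0.085},{"dx":0,"dy":0,"dz":-0.03,"rx":0,"ry":0,"rz":0,"hand":0.085},{"dx":0,"dy":0,"dz":-0.035,"rx":0,"ry":0,"rz":0,"hand":0.085},{"dx":0,"dy":0,"dz":-0.03,"rx":0,"ry":0,"rz":0,"hand":0.085},{"dx":0,"dy":0,"dz":0,"rx":0,"ry":0,"rz":0,"hand":0.085},{"dx":0,"dy":0,"dz":0,"rx":0,"ry":0,"rz":0,"hand":0.085}]'
python3 go.py .596 -.2895 .18 83.15
```

```text
clock: 21.45
position: [0.4543, -0.3591, 0.1893]
ee_rot: [0.002, 0.748, 0.664, 0.0]
contact_force: [-0.3, -0.8, -1.4]
width: 0.0847
gripper_force: 0.0
clock 21.45 p [ 0.4543 -0.3591  0.1893] yaw 83.2 F [-0.3 -0.8 -1.4] width 0.0847
turn deg [0.21 0.17 0.01]
shift mm [ 86.1 132.4   9.3] rows 3.8
```

```bash
python3 -m pendant '[{"dx":0.0215,"dy":0.033,"dz":0,"rx":0,"ry":0,"rz":0,"hand":0.085},{"dx":0.0215,"dy":0.033,"dz":0,"rx":0,"ry":0,"rz":0,"hand":0.085},{"dx":0.0215,"dy":0.033,"dz":0,"rx":0,"ry":0,"rz":0,"hand":0.085},{"dx":0.0215,"dy":0.033,"dz":0,"rx":0,"ry":0,"rz":0,"hand":0.085},{"dx":0,"dy":0,"dz":0,"rx":0,"ry":0,"rz":0,"hand":0.085},{"dx":0,"dy":0,"dz":0,"rx":0,"ry":0,"rz":0,"hand":0.085},{"dx":0,"dy":0,"dz":0,"rx":0,"ry":0,"rz":0,"hand":0.085},{"dx":0,"dy":0,"dz":0,"rx":0,"ry":0,"rz":0,"hand":0.085}]'
python3 go.py .596 -.2895 .075 83.15
```

```text
clock: 22.12
position: [0.5932, -0.2888, 0.1861]
ee_rot: [-0.001, 0.748, 0.663, -0.001]
contact_force: [0.1, -0.2, -0.4]
width: 0.0851
gripper_force: 0.0
clock 22.12 p [ 0.5932 -0.2888  0.1861] yaw 83.1 F [ 0.1 -0.2 -0.4] width 0.0851
turn deg [-0.15 -0.03 -0.04]
shift mm [ -0.4   2.9 111.1] rows 2.7
```

```bash
python3 -m pendant '[{"dx":0,"dy":0.001,"dz":0.037,"rx":0,"ry":0,"rz":0,"hand":0.085},{"dx":0,"dy":0,"dz":0.037,"rx":0,"ry":0,"rz":0,"hand":0.085},{"dx":0,"dy":0,"dz":0.037,"rx":0,"ry":0,"rz":0,"hand":0.085},{"dx":0,"dy":0,"dz":0,"rx":0,"ry":0,"rz":0,"hand":0.085},{"dx":0,"dy":0,"dz":0,"rx":0,"ry":0,"rz":0,"hand":0.085},{"dx":0,"dy":0,"dz":0,"rx":0,"ry":0,"rz":0,"hand":0.07},{"dx":0,"dy":0,"dz":0,"rx":0,"ry":0,"rz":0,"hand":0.06},{"dx":0,"dy":0,"dz":0,"rx":0,"ry":0,"rz":0,"hand":0.05},{"dx":0,"dy":0,"dz":0,"rx":0,"ry":0,"rz":0,"hand":0.05},{"dx":0,"dy":0,"dz":0,"rx":0,"ry":0,"rz":0,"hand":0.05},{"dx":0,"dy":0,"dz":0,"rx":0,"ry":0,"rz":0,"hand":0.05}]' 35
python3 -m pendant '[{"dx":0,"dy":0,"dz":-0.01,"rx":0,"ry":0,"rz":0,"hand":0.05},{"dx":0,"dy":0,"dz":-0.02,"rx":0,"ry":0,"rz":0,"hand":0.05},{"dx":0,"dy":0,"dz":-0.02,"rx":0,"ry":0,"rz":0,"hand":0.05},{"dx":0,"dy":0,"dz":-0.01,"rx":0,"ry":0,"rz":0,"hand":0.05},{"dx":0,"dy":0,"dz":0,"rx":0,"ry":0,"rz":0,"hand":0.05},{"dx":0,"dy":0,"dz":0,"rx":0,"ry":0,"rz":0,"hand":0.05},{"dx":0,"dy":0,"dz":0,"rx":0,"ry":0,"rz":0,"hand":0.05},{"dx":0,"dy":0,"dz":0,"rx":0,"ry":0,"rz":0,"hand":0.05}]'
python3 -m pendant '[{"dx":0,"dy":0,"dz":0,"rx":0,"ry":0,"rz":0,"hand":0.05}]' | grep contact; python3 -m pendant '[{"dx":0,"dy":0,"dz":0,"rx":0,"ry":0,"rz":0,"hand":0.05}]' | grep contact; python3 -m pendant '[{"dx":0,"dy":0,"dz":0,"rx":0,"ry":0,"rz":0,"hand":0.05}]'
```

```text
clock: 23.03
position: [0.5968, -0.29, 0.0797]
ee_rot: [0.003, 0.748, 0.664, 0.0]
contact_force: [-0.0, -0.3, 6.9]
width: 0.062
gripper_force: 40.0
clock: 23.7
position: [0.5947, -0.2881, 0.1346]
ee_rot: [-0.002, 0.748, 0.664, -0.0]
contact_force: [-0.4, 0.4, -4.7]
width: 0.062
gripper_force: 40.1
contact_force: [-0.0, 0.2, -4.4]
contact_force: [-0.2, -0.6, -5.9]
clock: 23.95
position: [0.5954, -0.2886, 0.1356]
ee_rot: [-0.001, 0.748, 0.664, -0.0]
contact_force: [-0.6, -0.4, -4.1]
width: 0.0619
gripper_force: 40.1
```

About 4.6 N, so tin 2 is clearly the heaviest. I'll raise it and hold.

```bash
python3 -m pendant '[{"dx":0,"dy":0,"dz":-0.01,"rx":0,"ry":0,"rz":0,"hand":0.05},{"dx":0,"dy":0,"dz":-0.02,"rx":0,"ry":0,"rz":0,"hand":0.05},{"dx":0,"dy":0,"dz":-0.02,"rx":0,"ry":0,"rz":0,"hand":0.05},{"dx":0,"dy":0,"dz":-0.02,"rx":0,"ry":0,"rz":0,"hand":0.05},{"dx":0,"dy":0,"dz":-0.02,"rx":0,"ry":0,"rz":0,"hand":0.05},{"dx":0,"dy":0,"dz":-0.01,"rx":0,"ry":0,"rz":0,"hand":0.05}]'
python3 -m pendant '[{"dx":0,"dy":0,"dz":0,"rx":0,"ry":0,"rz":0,"hand":0.05},{"dx":0,"dy":0,"dz":0,"rx":0,"ry":0,"rz":0,"hand":0.05},{"dx":0,"dy":0,"dz":0,"rx":0,"ry":0,"rz":0,"hand":0.05},{"dx":0,"dy":0,"dz":0,"rx":0,"ry":0,"rz":0,"hand":0.05},{"dx":0,"dy":0,"dz":0,"rx":0,"ry":0,"rz":0,"hand":0.05},{"dx":0,"dy":0,"dz":0,"rx":0,"ry":0,"rz":0,"hand":0.05},{"dx":0,"dy":0,"dz":0,"rx":0,"ry":0,"rz":0,"hand":0.05},{"dx":0,"dy":0,"dz":0,"rx":0,"ry":0,"rz":0,"hand":0.05},{"dx":0,"dy":0,"dz":0,"rx":0,"ry":0,"rz":0,"hand":0.05},{"dx":0,"dy":0,"dz":0,"rx":0,"ry":0,"rz":0,"hand":0.05},{"dx":0,"dy":0,"dz":0,"rx":0,"ry":0,"rz":0,"hand":0.05},{"dx":0,"dy":0,"dz":0,"rx":0,"ry":0,"rz":0,"hand":0.05}]'
python3 - <<'E'
from rig import manip
import cv2
cv2.imwrite('pics/s9.png',manip.get_image('side')['frame'][:,:,::-1])
E
```

```text
clock: 24.45
position: [0.5967, -0.2893, 0.2401]
ee_rot: [0.003, 0.748, 0.664, 0.001]
contact_force: [0.4, -0.2, -3.4]
width: 0.0616
gripper_force: 40.2
clock: 25.45
position: [0.5956, -0.2887, 0.2364]
ee_rot: [0.0, 0.748, 0.664, 0.0]
contact_force: [-0.1, 0.6, -3.5]
width: 0.0617
gripper_force: 40.2
```

View pics/s9.png

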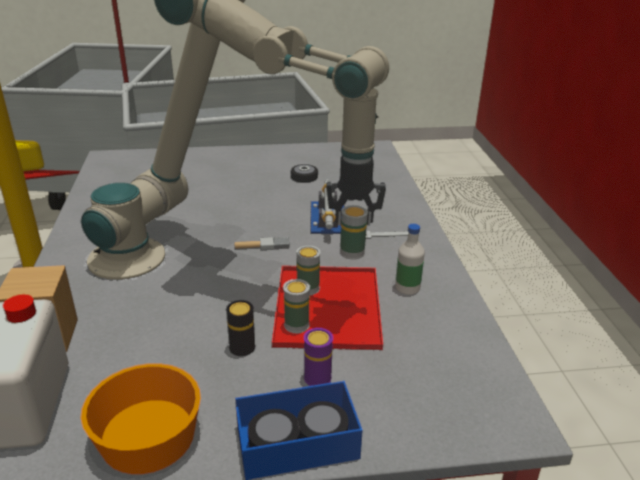

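The side view shows the heavy tin held upright at (353,230). The other two stand in the tray at (308,270) and (297,306), the axle is on the stand at (328,208), and the bystanders have not moved.

```bash
python3 -c "
from rig import manip
print(manip.sign_off())"
```

```text
the job is handed in; nothing more can be done
None
```

The axle is level in both V-blocks with its collars outside and the gripper released, and the arm is holding up the heaviest tin (about 0.4 kg by feel, the others about 0.16 and 0.11 kg), upright with its bottom about 16 cm above the bench; the job was handed in at about 25.5 s.

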